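# Clamp the blue-lidded jar with its cam lever

### The arm

A 6-joint arm with a two-finger parallel gripper is mounted at the origin on a cart in front of the work surface, level with it; the furniture and walls round the work are solid. World frame = base frame: x ahead of the robot, y to its left, z up, the work surface at z = 0. Lengths are in m, angles in rad, forces in N, time in s.
With the tool pointing down it reaches from about 0.35 to 0.975 m from the base axis. Payload 4.9 kg.
Tool frame: the origin (TCP) lies at the very end of the fingers, on their centre line; the grasp point (between the pads) lies 19 mm behind it; z points along the fingers, y is the line along which they close (so a half turn about z gives the same grasp; the last joint's range is limited). The gripper opens to 85 mm and grips with 20 to 120 N. Pads are 22 mm wide; open, the fingers measure 114 mm over their backs; the gripper's body (76 mm by 85 mm) begins 54 mm behind the grasp point. The pads swing forward as they close: fully open they stand 13 mm farther back than shut.
Start: joints at [1.212, 0.053, 1.613, -0, 1.476, -0.119], TCP at [0.148, 0.607, 0.231] pointing down, gripper open.
Joint ranges: [-3.01, 3.01], [-1.01, 2.22], [0.06, 2.58], [-1.02, 4.17], [0.09, 2.62], [-3.14, 3.14]. Speed limits (rad/s): [2.57, 2.57, 3.14, 3.14, 3.14, 3.14].

### API

Orientations are given as a rotation vector (axis times angle).
In Python, from station import get_obs, get_image, finish_job gives the robot as it stands. The module is installed in compiled form; this text tells all that it offers.
- The arm moves only by the tool carry_out, never from a script. Its argument "rows" is a list of rows, each a list of 7 numbers: the turn, a rotation vector about the tool's x, y, z as a fraction of full scale, then the shift along the tool's x, y, z as a fraction of full scale, then the closure, from -1 (fully open) to 1 (shut). A call has 1 to 5 rows; each row is the pose to reach, as a shift and turn from the pose commanded when the call began, along the tool's axes at that moment, turning the shorter way round; what a row does not reach only later rows make up. Full scale, the value 1, is 300 mm for a shift and pi rad for a turn. A row lasts 1/10 s, in which the tool goes at most 50 mm and 8.59 degrees, less where a joint would pass 70% of its speed; a pose out of reach is approached as far as the arm can. A call with a number of a shift or a turn outside -1 to 1 is refused whole. A call with a gripper value outside its range is refused whole. The fingers move at their own pace and stop on an object; "force" is the grip in N (left out, the last holds). Time passes only in rows, so rows that repeat a pose let the fingers close. It gives the time, the measured TCP pose, the force, the opening and the grip force at its end, in the units of the state.
- get_obs(): the state, without advancing time (a new reading comes with each control period).
- get_image(name): name is "scene" or "side" or "wrist"; returns a dict with "img" (384x512x3 uint8, blue, green, red), "mtx" (3x3 intrinsics, pixels), "R" (3x3) and "t" (3): a world point X has camera coordinates R X + t. Camera axes: x right, y down, z forward; pixel columns grow to the right and rows downward; lengths in m; the calibration is good to about 2 mm. A picture is of the moment at which its call begins. There is no depth.
- finish_job(): hands the job in; it is judged then, once.
The state is a dict: "t": time; "q": joint angles; "dq": joint speeds; "effort": joint torques, N m; "tool_pos": TCP position; "tool_rot": TCP orientation; "contact_force": force on the tool from outside, world axes, zero at the start; "wrist_torque": the same for the moment, N m; "opening": finger opening in m; "grip_force": force on a finger pad.
Only numpy, scipy, OpenCV 4.12 (cv2) and the standard library are available. Lean on these libraries where they do the work, as an engineer would, in place of code of your own. Each camera call takes 0.05 s, during which the arm holds its last target. There are 200 camera calls.

### The job

Clamp the jar with the blue lid: swing its clamp's red-knobbed lever clockwise until the cam has pushed the jar against the sprung pad behind it and pressed that pad in by about half its travel (5 mm or so), and leave the lever there. Do not overrun: the pad must never be pressed to the bottom. Leave the jar with the white lid in the other clamp where it stands, and knock neither jar over.

Things in the scene. Friction and masses are not known exactly. Their poses are not given: they have to be found in the camera images.
- clamp_blue: the cam clamp in which the blue-lidded jar stands: fixed aluminium plate 180 x 100 x 10 mm, origin under its centre, z up. Its x is the clamping direction. On its centre line: a 52 mm steel cam disc turned by a lever about an upright pivot at x = -55 mm, the jar between white guides (34 mm high at -y, 12 at +y) at x = -12, then a blue stop with a sprung black pad. Cam, guides and pad are smooth
- knob_blue (a point): point 85 mm above the worktop on the lever's red knob, an upright post 16 mm in diameter, 58 to 104 mm above the worktop, on a flat arm 15 mm wide. It moves on a level circle, radius 70 mm, about the pivot: open, it is 37 to 50 deg off plate -x towards -y; it closes clockwise seen from above, by 65 to 110 deg. 4 N turns it free, up to 10 N clamping; it stays where left
- pad_blue (a joint): how far the black V pad behind the blue-lidded jar is pressed back (+x of the plate) into its blue stop, m: 0 = fully out (white backing 12.5 mm clear of the stop), 0.0125 = bottomed. Only the jar presses it; spring 2 N, then 1 N per mm. Once the jar meets it, it moves 8 to 15 mm per rad of lever. The stop is set up to 8 mm nearer or farther each time, so the lever's end angle varies
- jar_blue: specimen jar with a BLUE screw lid, the one to clamp: body 56 mm in diameter, 62 mm high with its lid (59 mm across). Origin: centre of its underside, on the plate, 10 mm above the worktop. It stands loose in its clamp; the cam pushes it 5 to 25 mm along plate x
- jar_white: the same kind of jar with a WHITE lid, origin likewise, standing loose in a second clamp of the same kind; to be left alone
Mind the look-alikes: they are no part of the job. What is shaped like the jar_blue but turquoise is not meant.

How it is judged:
By the outcome, as a careful person would: the job done as asked, in the order asked, and still so for the second after the job is handed in, with the robot touching nothing.
It also fails if it takes over 35 s, if anything falls off the work surface, if the arm or the gripper's body presses on something with over 40 N, if the wrist force passes 120 N, or if a joint passes its speed limit or range.

## Working session

There is one attempt and no reset: what is moved stays moved. The work goes in short steps, Python scripts to look and compute and a tool call to move; the robot and the scene stay as the last step left them, time stands still between calls to the robot, and variables do not carry over. Pictures are saved under pics/ and viewed, at most 10 in all, crops included, and the job is handed in when it is done.

Besides the shell and the picture viewer there is one more tool, called after "Call:" in YAML: its name, and indented under it one key for each argument. carry_out: Moves the arm, as the interface text tells. Shift numbers are shares of 300 mm and turn numbers shares of pi rad, none past 1 either way. Its arguments: {"type":"object","properties":{"rows":{"type":"array"},"force":{"type":"number"}},"required":["rows"]}

```bash
mkdir -p pics; cat > h.py <<'E'
import numpy as np, cv2, pickle
from station import get_obs, get_image
def snap(n,f):
    d=get_image(n); cv2.imwrite(f'pics/{f}.png',d['img']); pickle.dump(d,open(f'pics/{f}.pkl','wb')); return d
def load(f): return pickle.load(open(f'pics/{f}.pkl','rb'))
def ray(d,u,v):
    r=np.asarray(d['R']).T@np.linalg.inv(d['mtx'])@np.array([u,v,1.]); o=-np.asarray(d['R']).T@d['t']; return o,r
def atz(d,u,v,z):
    o,r=ray(d,u,v); return o+r*(z-o[2])/r[2]
def proj(d,X):
    c=np.asarray(d['R'])@np.asarray(X,float)+d['t']; p=d['mtx']@c; return p[:2]/p[2]
E
python3 - <<'E'
from h import *
a=snap('scene','s0')['img'];b=snap('side','d0')['img'];snap('wrist','w0')
cv2.imwrite('pics/both.png',cv2.resize(np.hstack([a,b]),(800,300)))
for n in('s0','d0','w0'):
    d=load(n);print(n,ray(d,256,192))
o=get_obs();print(o['t'],o['tool_rot'],o['tool_pos'])
E
```

```text
s0 (array([-0.06493089, -0.10603454,  0.64259887]), array([ 0.65607685,  0.36291669, -0.66178779]))
d0 (array([0.39068543, 0.88521272, 0.53814344]), array([ 0.12269376, -0.84500835, -0.5210889 ]))
w0 (array([0.06705453, 0.62552446, 0.37113004]), array([ 0.32241801, -0.08073656, -0.94327162]))
0.15 [-3.75728839e-01 -3.11862843e+00  2.49300278e-03] [0.14827112 0.60665046 0.23032975]
```

View pics/s0.png

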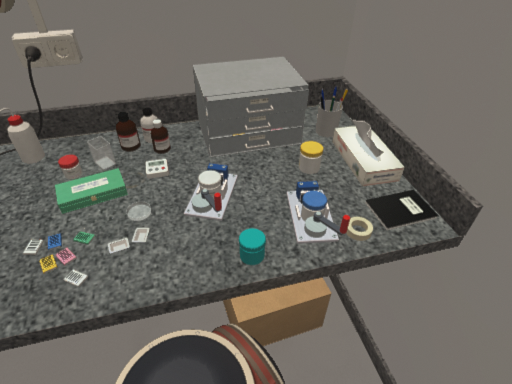

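View pics/d0.png

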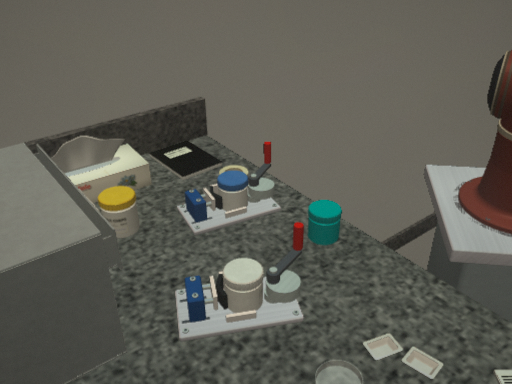

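The blue-lidded jar is in the right clamp at scene (314,205), with its red knob at (345,224). The white-lidded jar is at (209,183), and the turquoise one, standing loose at (252,246), is the look-alike. I'll confirm this in an enlarged crop.

```bash
python3 - <<'E'
from h import *
a=load('s0')['img'][165:255,275:375];b=load('d0')['img'][130:235,165:285]
cv2.imwrite('pics/c0.png',np.hstack([cv2.resize(a,(400,360),interpolation=2),cv2.resize(b,(400,350),interpolation=2)[:350] if 0 else cv2.resize(b,(400,360),interpolation=2)]))
E
```

```text
(no output)
```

View pics/c0.png

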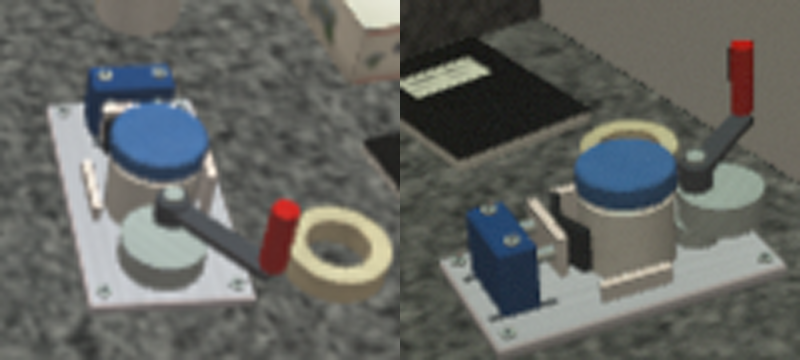

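```bash
python3 - <<'E'
from h import *
s=load('s0');d=load('d0')
C=np.array([atz(s,*p,.01) for p in [(287.5,191.2),(322.5,190),(297.5,241.8),(338.2,239.5)]])
print(C.round(4)); print('len',np.linalg.norm(C[0]-C[2]),np.linalg.norm(C[1]-C[3]),np.linalg.norm(C[0]-C[1]),np.linalg.norm(C[2]-C[3]))
D=np.array([atz(d,*p,.01) for p in [(165+440/3.333,130+262/3.43),(165+783/3.333,130+265/3.43),(165+507/3.333,130+352/3.43)]]);print(D.round(4),D.shape)
c=C.mean(0); x=(C[0]+C[1]-C[2]-C[3]);x/=np.linalg.norm(x);print('c',c,'yaw',np.degrees(np.arctan2(x[1],x[0])))
piv=c-.055*x;print('piv',piv)
for z,p,q in((.100,(346.7,217),(267.3,143)),(.06,(343.7,231),(267.3,162.5))):
    k=atz(s,*p,z);k2=atz(d,*q,z);print('knob',k,k2)
    v=k-piv;y=np.array([-x[1],x[0],0]);print(np.linalg.norm(v[:2]),np.degrees(np.arctan2(-(v@y),-(v@x))))
E
```

```text
[[ 0.6084  0.169   0.01  ]
 [ 0.6613  0.089   0.01  ]
 [ 0.4588  0.0707  0.01  ]
 [ 0.5137 -0.0091  0.01  ]]
len 0.1790005961785017 0.1772206334648449 0.09595534529172153 0.09683139987212422
[[0.4286 0.0726 0.01  ]
 [0.2305 0.0526 0.01  ]
 [0.387  0.1547 0.01  ]] (3, 3)
c [0.56052901 0.07987594 0.01      ] yaw 33.46725939282469
piv [0.51464795 0.04954562 0.01      ]
knob [ 0.50143931 -0.01680034  0.1       ] [ 0.49701879 -0.01504799  0.1       ]
0.0676480227341667 45.27309832093608
knob [ 0.4978162  -0.01879941  0.06      ] [ 0.49610462 -0.007096    0.06      ]
0.07038714766108005 42.6974859561123
```

The crop confirms it: the blue lid is on the plate with the red knob at scene (346,217)–(344,232). Knob ≈ (0.499, -0.018), plate yaw ≈ 33.5°, and the lever is about 44° off plate -x. My plan is to grip the knob with the fingers across the tangent and follow the circle.

```bash
cat > plan.py <<'E'
import sys
from h import *
from scipy.spatial.transform import Rotation as Rn
def row(p,yaw,o=None):  # target TCP and world angle (deg) of tool y, tool down
    o=o or get_obs(); R=Rn.from_rotvec(o['tool_rot']); y=np.radians(yaw)
    Y=np.array([np.cos(y),np.sin(y),0]);Z=np.array([0,0,-1.]);T=Rn.from_matrix(np.c_[np.cross(Y,Z),Y,Z])
    return np.r_[(R.inv()*T).as_rotvec()/np.pi,R.inv().apply(np.array(p)-o['tool_pos'])/.3].round(3).tolist()
if __name__=='__main__':
    a=list(map(float,sys.argv[1:])); print(row(a[:3],a[3])); 
E
python3 plan.py .265 .4 .22 46.5
```

```text
[-0.001, 0.0, 0.165, -0.542, -0.577, 0.035]
```

Call:
carry_out:
  rows:
    - [0, 0, 0.165, -0.542, -0.577, 0.035, 0]
    - [0, 0, 0.165, -0.542, -0.577, 0.035, 0]
    - [0, 0, 0.165, -0.542, -0.577, 0.035, 0]
    - [0, 0, 0.165, -0.542, -0.577, 0.035, 0]
    - [0, 0, 0.165, -0.542, -0.577, 0.035, 0]
  force: 30

```text
t: 0.65
tool_pos: [0.2658, 0.398, 0.2202]
tool_rot: [1.165, 2.917, -0.001]
contact_force: [0.4, 0.1, 0.6]
opening: 0.0427
grip_force: 0.0
```

```bash
python3 plan.py .4 .17 .21 15
```

```text
[-0.0, 0.0, 0.175, -0.848, -0.243, 0.035]
```

Call:
carry_out:
  rows:
    - [0, 0, 0.175, -0.848, -0.243, 0.035, 0]
    - [0, 0, 0.175, -0.848, -0.243, 0.035, 0]
    - [0, 0, 0.175, -0.848, -0.243, 0.035, 0]
    - [0, 0, 0.175, -0.848, -0.243, 0.035, 0]
    - [0, 0, 0.175, -0.848, -0.243, 0.035, 0]

```text
t: 1.15
tool_pos: [0.3927, 0.1834, 0.2108]
tool_rot: [1.913, 2.492, 0.001]
contact_force: [1.5, -0.0, -0.1]
opening: 0.0425
grip_force: 0.0
```

```bash
python3 plan.py .499 -.018 .17 -12.5
```

```text
[0.0, -0.0, 0.153, -0.74, 0.169, 0.136]
```

Call:
carry_out:
  rows:
    - [0, 0, 0.153, -0.74, 0.169, 0.136, 0]
    - [0, 0, 0.153, -0.74, 0.169, 0.136, 0]
    - [0, 0, 0.153, -0.74, 0.169, 0.136, 0]
    - [0, 0, 0.153, -0.74, 0.169, 0.136, 0]
    - [0, 0, 0.153, -0.74, 0.169, 0.136, 0]

```text
t: 1.65
tool_pos: [0.4994, -0.0189, 0.1692]
tool_rot: [-2.453, -1.963, 0.001]
contact_force: [-0.6, 0.6, 1.1]
opening: 0.0423
grip_force: 0.0
```

```bash
python3 plan.py .499 -.018 .14 -12.5; python3 - <<'E'
from h import *
w=snap('wrist','w1')
for z in(.058,.104):print(proj(w,[.499,-.018,z]))
cv2.imwrite('pics/w1b.png',w['img'])
E
```

```text
[-0.0, 0.0, -0.001, 0.003, -0.002, 0.097]
[257.53173348 181.06989959]
[257.72366961 202.81655615]
```

View pics/w1.png

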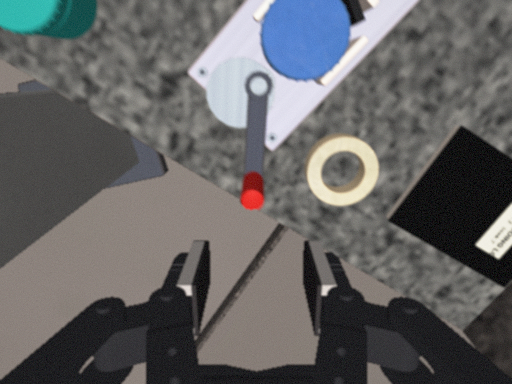

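The wrist view shows the red knob top at (252,199), the pivot hub at (259,85), and the cam, jar and plate at the upper right. Next I refine the knob and pivot positions from these.

```bash
python3 - <<'E'
from h import *
from plan import row
w=load('w1')
k=atz(w,252,199,.104);print('knob',k)
for z in(.05,.06):
    p=atz(w,259,85,z);print('piv',p,np.linalg.norm((k-p)[:2]),np.degrees(np.arctan2(*(k-p)[1::-1])))
print('plate corners',atz(w,190,72,.01),atz(w,272,150,.01))
print(row([k[0],k[1],.068],-12.5))
E
```

```text
knob [ 0.49600296 -0.01465209  0.104     ]
piv [0.51540949 0.05052331 0.05      ] 0.06800327807333201 -106.58135058315729
piv [0.51542439 0.05090045 0.06      ] 0.06836905305068261 -106.50312508071636
plate corners [0.46195531 0.07156963 0.01      ] [ 0.51461759 -0.00751442  0.01      ]
[-0.0, 0.001, -0.001, 0.02, -0.019, 0.335]
```

```bash
python3 plan.py .4955 -.016 .068 -16.5
```

```text
[-0.0, 0.001, 0.021, 0.015, -0.02, 0.335]
```

Call:
carry_out:
  rows:
    - [0, 0, 0.021, 0.015, -0.02, 0.1, 0]
    - [0, 0, 0.021, 0.015, -0.02, 0.2, 0]
    - [0, 0, 0.021, 0.015, -0.02, 0.29, 0]
    - [0, 0, 0.021, 0.015, -0.02, 0.335, 0]
    - [0, 0, 0.021, 0.015, -0.02, 0.335, 0]

```text
t: 2.2
tool_pos: [0.4921, -0.0098, 0.0673]
tool_rot: [-2.51, -1.883, 0.005]
contact_force: [-0.1, -0.2, 0.1]
opening: 0.0429
grip_force: 0.0
```

Call:
carry_out:
  rows:
    - [0, 0, 0, 0, 0, 0, 1]
    - [0, 0, 0, 0, 0, 0, 1]
    - [0, 0, 0, 0, 0, 0, 1]
    - [0, 0, 0, 0, 0, 0, 1]
    - [0, 0, 0, 0, 0, 0, 1]
  force: 25

```text
t: 2.7
tool_pos: [0.4959, -0.0107, 0.0715]
tool_rot: [2.511, 1.883, 0.005]
contact_force: [4.4, -1.6, 3.6]
opening: 0.0153
grip_force: 26.3
```

```bash
python3 - <<'E'
from h import *
a=snap('wrist','w2')['img'];b=snap('side','d2')['img'][130:235,165:285];o=get_obs();print(o['tool_pos'],o['contact_force'],o['opening'])
cv2.imwrite('pics/c2.png',np.hstack([cv2.resize(a,(400,300)),cv2.resize(b,(343,300),interpolation=2)]))
E
```

```text
[ 0.49596167 -0.01070704  0.07152415] [ 4.1986544  -1.2796731   5.36928112] 0.014935631395326367
```

View pics/c2.png

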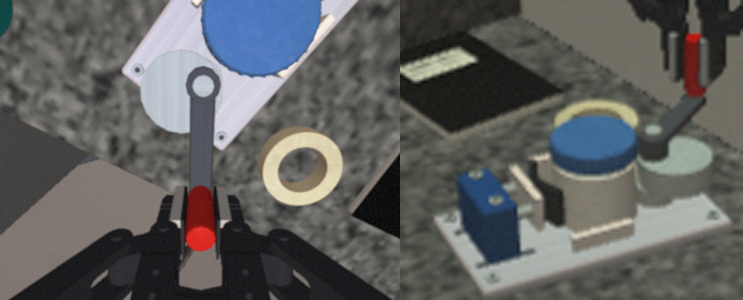

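The knob is gripped squarely (opening 15 mm), and the side view shows the pad still fully out. I'll lift a few mm off the arm, move out about 5 mm, and start the arc.

Call:
carry_out:
  rows:
    - [0, 0, 0.022, -0.016, -0.016, -0.02, 1]
    - [0, 0, 0.044, -0.015, -0.033, -0.02, 1]
    - [0, 0, 0.067, -0.012, -0.049, -0.02, 1]
    - [0, 0, 0.089, -0.008, -0.064, -0.02, 1]
    - [0, 0, 0.111, -0.003, -0.08, -0.02, 1]

```text
t: 3.3
tool_pos: [0.4715, 0.0003, 0.0731]
tool_rot: [-2.798, -1.412, -0.015]
contact_force: [19.1, 14.3, -17.6]
opening: 0.0149
grip_force: 25.2
```

Call:
carry_out:
  rows:
    - [0, 0, 0.022, 0.001, -0.016, 0, 1]
    - [0, 0, 0.044, 0.002, -0.033, 0, 1]
    - [0, 0, 0.067, 0.005, -0.049, 0, 1]
    - [0, 0, 0.089, 0.009, -0.064, 0, 1]
    - [0, 0, 0.111, 0.014, -0.08, 0, 1]

```text
t: 3.8
tool_pos: [0.4562, 0.016, 0.0738]
tool_rot: [-3.004, -0.906, -0.016]
contact_force: [21.4, 7.4, -17.3]
opening: 0.0149
grip_force: 25.0
```

```bash
cat > look.py <<'E'
import sys
from h import *
n=sys.argv[1]
a=snap('wrist','w'+n)['img'];b=snap('side','d'+n)['img'][170:225,175:255];o=get_obs()
v=o['tool_pos']-np.array([.515,.05,0]);print(o['t'],o['tool_pos'],o['contact_force'],o['opening'],'r',np.hypot(*v[:2]),'ang',np.degrees(np.arctan2(v[1],v[0]))%360)
cv2.imwrite(f'pics/c{n}.png',np.hstack([cv2.resize(a,(400,300)),cv2.resize(b,(400,300),interpolation=2)]))
E
python3 look.py 3
```

```text
3.9 [0.45582673 0.01638862 0.07378561] [ 18.42822825  10.39475559 -16.81192009] 0.015360654265662391 r 0.06805292635021572 ang 209.59728091533154
```

View pics/c3.png

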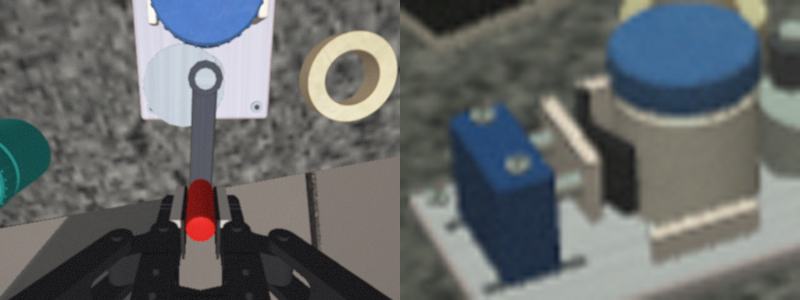

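The lever has turned about 42° and the pad is still out. The grip is straining radially and upward, so I'll relax that as I go on. I'll set up sub-pixel tracking of the backing and lid in the side image, scaled to mm along plate x.

```bash
cat > track.py <<'E'
import sys
from h import *
yaw=np.radians(33.46);X=np.array([np.cos(yaw),np.sin(yaw),0]);c=np.array([.561,.080,0])
def tr(ref,cur,box,P):
    r,q=load(ref)['img'],load(cur)['img'];x0,x1,y0,y1=box;m=14;k=8
    T=cv2.resize(r[y0:y1,x0:x1],None,fx=k,fy=k,interpolation=2);S=cv2.resize(q[y0-m:y1+m,x0-m:x1+m],None,fx=k,fy=k,interpolation=2)
    _,v,_,l=cv2.minMaxLoc(cv2.matchTemplate(S,T,cv2.TM_CCOEFF_NORMED));d=np.array(l)/k-m
    g=(proj(load(ref),P+.005*X)-proj(load(ref),P-.005*X))/10
    return d.round(2),round(v,3),'mm',round(float(d@g/(g@g)),2),'px/mm',g.round(2)
def run(cur):
    print('backing',tr('d3',cur,(203,217,187,212),c+.03*X+[0,0,.035]))
    print('lid',tr('d2',cur,(217,250,172,188),c-.012*X+[0,0,.07]))
if __name__=='__main__':
    for n in sys.argv[1:]: run(n)
E
python3 track.py d2 d3
```

```text
backing (array([0., 0.]), 0.999, 'mm', 0.0, 'px/mm', array([-0.49,  0.13]))
lid (array([0., 0.]), 0.998, 'mm', 0.0, 'px/mm', array([-0.48,  0.12]))
backing (array([0., 0.]), 1.0, 'mm', 0.0, 'px/mm', array([-0.49,  0.13]))
lid (array([-0.62, -0.12]), 0.954, 'mm', 1.16, 'px/mm', array([-0.48,  0.12]))
```

Call:
carry_out:
  rows:
    - [0, 0, 0.014, 0.013, -0.01, 0.013, 1]
    - [0, 0, 0.028, 0.014, -0.02, 0.013, 1]
    - [0, 0, 0.042, 0.016, -0.03, 0.013, 1]
    - [0, 0, 0.056, 0.018, -0.04, 0.013, 1]
    - [0, 0, 0.056, 0.018, -0.04, 0.013, 1]

```text
t: 4.4
tool_pos: [0.4517, 0.0255, 0.0734]
tool_rot: [3.073, 0.645, -0.002]
contact_force: [-3.2, -4.1, 11.8]
opening: 0.0152
grip_force: 27.9
```

```bash
python3 look.py 4; python3 track.py d4
```

```text
4.5 [0.45172492 0.02546643 0.07340821] [-3.9316977  -3.72671435 11.81596266] 0.015255716220922807 r 0.0678648092789569 ang 201.19274512224482
backing (array([0., 0.]), 0.999, 'mm', 0.0, 'px/mm', array([-0.49,  0.13]))
lid (array([-1.62,  0.  ]), 0.899, 'mm', 3.18, 'px/mm', array([-0.48,  0.12]))
```

Call:
carry_out:
  rows:
    - [0, 0, 0.014, 0, -0.01, -0.007, 1]
    - [0, 0, 0.028, 0.001, -0.02, -0.007, 1]
    - [0, 0, 0.042, 0.003, -0.03, -0.007, 1]
    - [0, 0, 0.056, 0.005, -0.04, -0.007, 1]
    - [0, 0, 0.056, 0.005, -0.04, -0.007, 1]

```text
t: 5.0
tool_pos: [0.4479, 0.0375, 0.0735]
tool_rot: [3.119, 0.373, -0.001]
contact_force: [2.1, -2.4, 0.2]
opening: 0.0149
grip_force: 26.8
```

```bash
python3 look.py 5; python3 track.py d5
```

```text
5.1 [0.44785945 0.03754664 0.07350552] [ 1.6092178  -3.31304281 -0.67136209] 0.015209438430591573 r 0.06828571834049364 ang 190.5079148598785
backing (array([0., 0.]), 0.998, 'mm', 0.0, 'px/mm', array([-0.49,  0.13]))
lid (array([-3.  ,  0.12]), 0.836, 'mm', 5.92, 'px/mm', array([-0.48,  0.12]))
```

Call:
carry_out:
  rows:
    - [0, 0, 0.014, 0, -0.01, 0, 1]
    - [0, 0, 0.028, 0.001, -0.02, 0, 1]
    - [0, 0, 0.042, 0.003, -0.03, 0, 1]
    - [0, 0, 0.056, 0.005, -0.04, 0, 1]
    - [0, 0, 0.056, 0.005, -0.04, 0, 1]

```text
t: 5.6
tool_pos: [0.4464, 0.0496, 0.0735]
tool_rot: [3.14, 0.099, -0.002]
contact_force: [0.1, -2.9, 1.3]
opening: 0.0151
grip_force: 26.9
```

```bash
python3 look.py 6; python3 track.py d6
```

```text
5.7 [0.44632716 0.04961625 0.07349422] [-0.89719163 -2.39960916  0.86593191] 0.01520405745836519 r 0.06867391603854574 ang 180.32016744437715
backing (array([0., 0.]), 0.993, 'mm', 0.0, 'px/mm', array([-0.49,  0.13]))
lid (array([-4.25,  0.38]), 0.795, 'mm', 8.48, 'px/mm', array([-0.48,  0.12]))
```

View pics/c6.png

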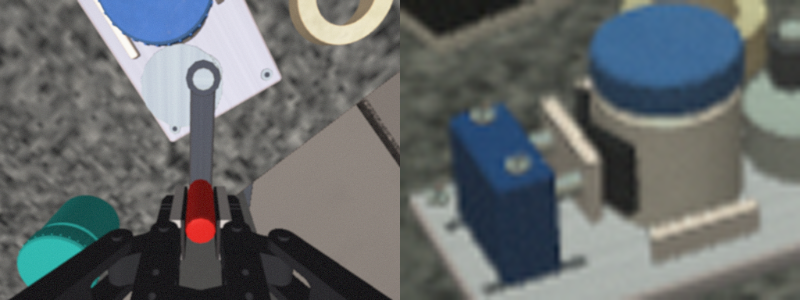

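The jar has moved about 8 mm and is now near the black pad. The backing hasn't moved, and its gap to the stop is unchanged. I'm carrying on in smaller steps.

Call:
carry_out:
  rows:
    - [0, 0, 0.014, 0, -0.01, 0, 1]
    - [0, 0, 0.028, 0.001, -0.02, 0, 1]
    - [0, 0, 0.042, 0.003, -0.03, 0, 1]
    - [0, 0, 0.056, 0.005, -0.04, 0, 1]
    - [0, 0, 0.056, 0.005, -0.04, 0, 1]

```text
t: 6.2
tool_pos: [0.4469, 0.0617, 0.0735]
tool_rot: [3.136, -0.177, -0.004]
contact_force: [-2.7, -2.5, 1.4]
opening: 0.0148
grip_force: 27.0
```

```bash
python3 look.py 7; python3 track.py d7
```

```text
6.3 [0.44690451 0.06166911 0.07350106] [-2.90853638 -3.82148507  2.97651123] 0.015216314562104117 r 0.06908808473384712 ang 170.27602081826004
backing (array([-0.25,  0.25]), 0.975, 'mm', 0.6, 'px/mm', array([-0.49,  0.13]))
lid (array([-6.12,  0.75]), 0.763, 'mm', 12.32, 'px/mm', array([-0.48,  0.12]))
```

```bash
cat > lid.py <<'E'
import sys
from h import *
from track import X,c
def lidx(n):
    im=load(n)['img'][165:200,200:262]; h=cv2.cvtColor(cv2.resize(im,None,fx=4,fy=4,interpolation=2),cv2.COLOR_BGR2HSV)
    m=cv2.inRange(h,(100,110,60),(125,255,255)); N,_,st,ce=cv2.connectedComponentsWithStats(m); i=1+np.argmax(st[1:,4])
    return ce[i]/4,st[i][:5]
g=(proj(load('d2'),c-.007*X+[0,0,.065])-proj(load('d2'),c-.017*X+[0,0,.065]))/10
r=lidx('d2')[0]
for n in sys.argv[1:]:
    p,s=lidx(n); print(n,p.round(2),s,'mm',round(float((p-r)@g/(g@g)),2))
# backing: difference images vs d3 in the strip
a=load('d3')['img'].astype(int)
for n in sys.argv[1:]:
    b=load(n)['img'].astype(int);print(n,'strip row 200',b[200,198:226].sum(1)//3)
E
python3 lid.py d2 d3 d4 d5 d6 d7
```

```text
d2 [32.66 15.52] [  70   24  122   78 7673] mm 0.0
d3 [31.74 15.5 ] [  67   24  120   78 7655] mm 1.8
d4 [30.78 15.46] [  63   23  120   79 7634] mm 3.65
d5 [29.51 15.33] [  58   23  121   79 7618] mm 6.08
d6 [28.2  15.56] [  53   23  121   80 7663] mm 8.76
d7 [26.87 15.89] [  47   24  122   80 7700] mm 11.51
d2 strip row 200 [119 138 112  85  74  75  81  93 101 103 106 105 109 103 107 113 114  66
  35  35  38  37  36  32  79 109 115 116]
d3 strip row 200 [117 140 112  84  76  75  80  92 101 104 103 104 108 105 108 112 114  66
  35  37  37  37  34  38  82 109 116 118]
d4 strip row 200 [118 137 112  82  75  76  79  92 100 103 103 105 107 103 107 112 114  67
  35  36  38  36  34  38  82 111 116 119]
d5 strip row 200 [117 136 111  83  74  74  78  94 101 103 104 104 108 103 108 111 115  66
  33  32  35  35  37  37  82 112 118 118]
d6 strip row 200 [117 137 111  82  73  73  78  92 101 104 103 102 105 104 106 111 113  65
  36  35  35  35  31  34  83 115 119 120]
d7 strip row 200 [118 138 114  82  76  76  79  92 101 104 103 104 106 104 106 113  79  44
  34  34  32  33  37  45 107 122 121 120]
```

The lid has moved 11.5 mm and the backing edge has shifted about 0.7 px, so the pad is pressed roughly 1.4 mm. About 3.7 mm remains at roughly 0.27 mm/deg, which is about 13°. I'll take 7° first.

Call:
carry_out:
  rows:
    - [0, 0, 0.01, 0, -0.007, 0, 1]
    - [0, 0, 0.02, 0.001, -0.014, 0, 1]
    - [0, 0, 0.03, 0.001, -0.021, 0, 1]
    - [0, 0, 0.039, 0.002, -0.028, 0, 1]
    - [0, 0, 0.039, 0.002, -0.028, 0, 1]

```text
t: 6.8
tool_pos: [0.4485, 0.0699, 0.0735]
tool_rot: [3.119, -0.369, -0.003]
contact_force: [-3.7, -3.2, 3.2]
opening: 0.0152
grip_force: 27.0
```

```bash
python3 look.py 8; python3 lid.py d7 d8; python3 track.py d8
```

```text
6.9 [0.44848657 0.06987786 0.07347563] [-3.28591543 -4.11454887  2.60971317] 0.014800388369053698 r 0.06942021538915183 ang 163.36096970435963
d7 [26.87 15.89] [  47   24  122   80 7700] mm 11.51
d8 [25.93 16.11] [  43   25  121   81 7726] mm 13.46
d7 strip row 200 [118 138 114  82  76  76  79  92 101 104 103 104 106 104 106 113  79  44
  34  34  32  33  37  45 107 122 121 120]
d8 strip row 200 [119 138 111  83  74  73  80  94 103 104 105 105 119 120 109  78  44  34
  33  36  33  32  33 104 120 122 120 120]
backing (array([-0.88,  0.62]), 0.936, 'mm', 1.98, 'px/mm', array([-0.49,  0.13]))
lid (array([-7.12,  1.  ]), 0.755, 'mm', 14.4, 'px/mm', array([-0.48,  0.12]))
```

Call:
carry_out:
  rows:
    - [0, 0, 0.01, 0, -0.007, 0, 1]
    - [0, 0, 0.02, 0.001, -0.014, 0, 1]
    - [0, 0, 0.033, 0.002, -0.024, 0, 1]
    - [0, 0, 0.033, 0.002, -0.024, 0, 1]
    - [0, 0, 0.033, 0.002, -0.024, 0, 1]

```text
t: 7.4
tool_pos: [0.4507, 0.0769, 0.0735]
tool_rot: [3.096, -0.531, -0.003]
contact_force: [-3.9, -3.3, 2.5]
opening: 0.0152
grip_force: 27.1
```

```bash
python3 look.py 9; python3 lid.py d8 d9
```

```text
7.5 [0.450701   0.07689106 0.0734849 ] [-5.04050246 -2.41228228  2.97443342] 0.01482867419505406 r 0.06969569966466954 ang 157.30439850305783
d8 [25.93 16.11] [  43   25  121   81 7726] mm 13.46
d9 [25.17 16.34] [  40   27  122   79 7788] mm 15.07
d8 strip row 200 [119 138 111  83  74  73  80  94 103 104 105 105 119 120 109  78  44  34
  33  36  33  32  33 104 120 122 120 120]
d9 strip row 200 [120 137 112  84  75  75  81  95 102 105 106 115 144 126  93  50  37  35
  36  36  31  31  99 118 122 121 120 120]
```

View pics/c9.png

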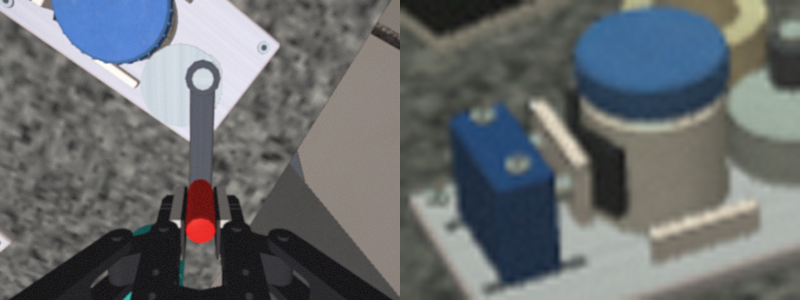

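The edge shift of 2.4 px and the lid both put the pad at about 4.9 mm, and the image shows the gap roughly 60% open. I'll add 1.5°, unload the push, and release.

Call:
carry_out:
  rows:
    - [0, 0, 0.008, 0, -0.006, 0, 1]
    - [0, 0, 0.008, 0, -0.006, 0, 1]
    - [0, 0, 0.008, 0, -0.006, 0, 1]
    - [0, 0, 0.008, 0, -0.002, 0, 1]
    - [0, 0, 0.008, 0, -0.002, 0, 1]

```text
t: 8.0
tool_pos: [0.4513, 0.0783, 0.0735]
tool_rot: [-3.087, 0.57, 0.002]
contact_force: [-3.0, 1.3, 0.8]
opening: 0.0152
grip_force: 26.9
```

Call:
carry_out:
  rows:
    - [0, 0, 0, 0, 0, 0, 0]
    - [0, 0, 0, 0, 0, 0, 0]
    - [0, 0, 0, 0, 0, 0, 0]
    - [0, 0, 0, 0, 0, 0, 0]
    - [0, 0, 0, 0, 0, 0, 0]

```text
t: 8.5
tool_pos: [0.4518, 0.0775, 0.0738]
tool_rot: [-3.089, 0.571, -0.0]
contact_force: [-0.1, 0.2, -0.4]
opening: 0.0428
grip_force: 0.0
```

```bash
python3 look.py 10; python3 lid.py d9 d10
```

```text
8.6 [0.45172119 0.07752579 0.07377336] [0.31174333 0.07646151 0.49721228] 0.04284058692414812 r 0.06900635746795174 ang 156.4913377775054
d9 [25.17 16.34] [  40   27  122   79 7788] mm 15.07
d10 [24.98 16.39] [  39   26  122   81 7806] mm 15.45
d9 strip row 200 [120 137 112  84  75  75  81  95 102 105 106 115 144 126  93  50  37  35
  36  36  31  31  99 118 122 121 120 120]
d10 strip row 200 [120 138 113  82  77  77  80  95 103 105 106 129 147 127  80  46  34  33
  35  33  35  34 105 121 120 120 120 121]
```

The pad is at about 5.3 mm and the fingers are free of the knob. Next I lift clear and check.

Call:
carry_out:
  rows:
    - [0, 0, 0, 0, 0, -0.08, 0]
    - [0, 0, 0, 0, 0, -0.2, 0]
    - [0, 0, 0, 0, 0, -0.33, 0]
    - [0, 0, 0, 0, 0, -0.4, 0]
    - [0, 0, 0, 0, 0, -0.4, 0]

```text
t: 9.1
tool_pos: [0.4541, 0.0775, 0.1983]
tool_rot: [-3.088, 0.571, -0.013]
contact_force: [0.4, -1.0, -0.8]
opening: 0.0426
grip_force: 0.0
```

```bash
python3 look.py 11; python3 lid.py d11; python3 - <<'E'
from h import *
cv2.imwrite('pics/f.png',load('d11')['img'])
E
```

```text
9.2 [0.45164347 0.07750765 0.19356369] [-0.57087473  0.55027094 -0.78994762] 0.04283239830058041 r 0.06907040752874241 ang 156.53085075143917
d11 [24.98 16.36] [  39   26  122   81 7777] mm 15.43
d11 strip row 200 [115 135 111  80  73  74  80  94 101 102 104 125 142 123  81  41  32  34
  34  32  34  33 102 117 119 119 119 118]
```

View pics/f.png

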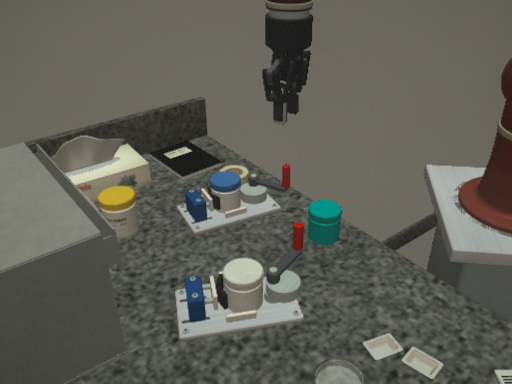

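The gripper is clear, with the closed lever's knob at (286,176). The blue jar is upright against its pressed pad, and the white jar at (243,285) hasn't moved.

```bash
python3 -c "
from station import finish_job
print(finish_job())"
```

```text
the job is handed in; nothing more can be done
None
```

The blue-lidded jar is clamped with its pad pressed in about 5.3 mm (estimated from the side camera), the lever is left there, the white-lidded jar is untouched, and the job was handed in at about 9 s.

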